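Restart the balancer with its push-pull power switch

TASK

The wheel balancer has frozen and needs its power cycled. On the sloping switch box with the wide mushroom-headed knob, pull the knob out until it clicks and stays out, take the gripper off it and leave it out for about three seconds, then push it back fully home and let go. Leave the other box's slim knob alone, and do not shove the loose things on the bench about.

Things in the scene. Friction and masses are not known exactly. Their poses are not given: they have to be found in the camera images.
- wide_box: grey wedge-shaped switch box fixed to the bench with the wide mushroom knob: 120 deep, 90 wide, 91 high; face slopes 30 deg from level, low edge at the front (-x). 53 mm up the slope from the knob's axis a guard plate (84 wide) stands 74 mm square out of the face: it blocks a gripper pointing straight down, not one in line with the knob. Origin: centre of underside; x back, z up
- wide_knob_grip (a point): on the knob's axis, mid-head, 36 mm out from the face when home; moves with the knob. z: outwards along the axis, the way to pull (30 deg from vertical); y: level, across the face, free on both sides. Black round head 38 mm across, 22 deep (11 each side of this point; straight side from 7 below to 6 above it) on a 12 mm stem, over a steel collar 34 across, 10 high.
- wide_knob (a joint): travel of the wide knob (m): 0 = fully home, 0.020 = fully out in its detent. A detent holds it at either end: 6 to 8 N moves it off, and from about 4 mm past mid-travel it goes the rest of the way by itself. It does not need turning.
- slim_box: grey wedge-shaped switch box fixed to the bench with the slim knob: 120 deep, 90 wide, 91 high; face slopes 30 deg from level, low edge at the front (-x). 53 mm up the slope from the knob's axis a guard plate (84 wide) stands 74 mm square out of the face: it blocks a gripper pointing straight down, not one in line with the knob. Origin: centre of underside; x back, z up
- slim_knob_grip (a point): on the knob's axis, mid-head, 36 mm out from the face when home; moves with the knob. z: outwards along the axis, the way to pull (30 deg from vertical); y: level, across the face, free on both sides. The head is a black plain cylinder 20 mm across and 24 mm long.
- slim_knob (a joint): travel of the slim knob (m): 0 = home, 0.020 = out; same mechanism. Starts home and must stay so.
- lug_nut: loose bright lug nut, 18 x 21 mm, 24 mm high, standing between the two boxes; origin at the centre of its underside
- core_tool: loose valve core tool with a red handle, 107 mm long, 18 mm thick, lying in front of the boxes; origin under its centre
- valve_stem: loose black tyre valve, 52 mm long, 16 mm thick, lying in front of the boxes; origin under its centre

How it is judged:
By the outcome, as a careful person would: the job done as asked, in the order asked, and still so for the second after the job is handed in, with the robot touching nothing.
It also fails if it takes over 38 s, if anything falls off the work surface, if the arm or the gripper's body presses on something with over 40 N, if the wrist force passes 120 N, or if a joint passes its speed limit or range.

ROBOT

A 7-joint arm with a two-finger parallel gripper is mounted at the origin on a cart in front of the work surface, level with it; the furniture and walls round the work are solid. World frame = base frame: x ahead of the robot, y to its left, z up, the work surface at z = 0. Lengths are in m, angles in rad, forces in N, time in s.
With the tool pointing down it reaches from about 0.425 to 0.875 m from the base axis. Payload 4.7 kg.
Tool frame: the origin (TCP) lies at the very end of the fingers, on their centre line; the grasp point (between the pads) lies 19 mm behind it (r.grasp_offset is the distance from the TCP to the grasp point, in m); z points along the fingers, y is the line along which they close (so a half turn about z gives the same grasp; the last joint's range is limited). The gripper opens to 85 mm and grips with 20 to 120 N. Pads are 22 mm wide; open, the fingers measure 114 mm over their backs; the gripper's body (76 mm by 85 mm) begins 54 mm behind the grasp point. The pads swing forward as they close: fully open they stand 13 mm farther back than shut.
Start: joints at [-1.298, 0.321, -0.07, 1.45, 0.023, 1.371, -0.057], TCP at [0.166, 0.628, 0.231] pointing down, gripper open.
Joint ranges: [-2.86, 2.86], [-0.3, 2.09], [-1.38, 1.24], [0.06, 2.45], [-1.56, 4.7], [0.09, 2.05], [-2.69, 2.69]. Speed limits (rad/s): [2.57, 2.57, 3.14, 3.14, 3.14, 3.14, 3.14].

INTERFACE

Orientations are given as a rotation vector (axis times angle).
In Python, from station import r gives the robot as it stands.
- The arm moves only by the tool servo_tool, never from a script. Its arguments are lists of equal length, an entry for each row: "offset": the shift along the tool's x, y, z scaled (see below), a list of three; "roll": the turn about the tool's z scaled (see below); "gripper": the finger opening in mm, from 0 to 85.4. A call has 1 to 5 rows; each row shifts and turns the commanded pose from where the row before left it, along the tool's axes as they then stand; what a row does not reach is not made up. The controller multiplies each number of a shift by 0.5 m and each number of a turn by 180 degrees. A row lasts 1/12 s, in which the tool goes at most 41.7 mm and 7.16 degrees, less where a joint would pass 70% of its speed; a pose out of reach is approached as far as the arm can. A call with a number of a shift or a turn outside -1 to 1 is refused whole. A call with a gripper value outside its range is refused whole. The fingers move at their own pace and stop on an object; "newtons" is the grip in N (left out, the last holds). Time passes only in rows, so rows that do not move let the fingers close. It gives the time, the measured TCP pose, the force, the opening and the grip force at its end, in the units of the state.
- r.sense(): the state, without advancing time (a new reading comes with each control period).
- r.read_camera(name): name is "scene" or "top"; returns a dict with "color" (400x640x3 uint8, red, green, blue), "fx", "fy", "cx", "cy" (pixels), "rvec" (rotation vector, rad) and "tvec" (3), from world to camera coordinates, as OpenCV has them. Camera axes: x right, y down, z forward; pixel columns grow to the right and rows downward; lengths in m; the calibration is good to about 2 mm. A picture is of the moment at which its call begins. There is no depth.
- r.sign_off(): hands the job in; it is judged then, once.
The state is a dict: "time": time; "joint_pos": joint angles; "joint_vel": joint speeds; "tau": joint torques, N m; "position": TCP position; "orientation": TCP orientation; "force": force on the tool from outside, world axes, zero at the start; "ft_torque": the same for the moment, N m; "width": finger opening in m; "gripper_force": force on a finger pad.
Only numpy, scipy, OpenCV 4.12 (cv2) and the standard library are available. Lean on these libraries where they do the work, as an engineer would, in place of code of your own. Each camera call takes 0.05 s, during which the arm holds its last target. There are 200 camera calls.

## Working session

There is one attempt and no reset: what is moved stays moved. The work goes in short steps, Python scripts to look and compute and a tool call to move; the robot and the scene stay as the last step left them, time stands still between calls to the robot, and variables do not carry over. Pictures are saved under pics/ and viewed, at most 10 in all, crops included, and the job is handed in when it is done.

Besides the shell and the picture viewer there is one more tool, called after ">>>" as name(argument=value, ...) on one line, values as JSON. servo_tool: Moves the arm, as the interface text tells. Shifts and turns lie within -1 to 1; 1 stands for 0.5 m of shift or 180 degrees of turn. Its arguments: {"type":"object","properties":{"offset":{"type":"array","items":{"type":"array","items":{"type":"number"}}},"roll":{"type":"array","items":{"type":"number"}},"gripper":{"type":"array","items":{"type":"number"}},"newtons":{"type":"number"}},"required":["offset","roll","gripper"]}

```bash
mkdir -p pics; python3 - <<'E'
from station import r
import cv2,pickle
d={}
for n in("scene","top"):
    c=r.read_camera(n);d[n]=c
    cv2.imwrite(f"pics/{n}0.png",c["color"][:,:,::-1])
    print(n,c["fx"],c["cx"],c["cy"],c["rvec"],c["tvec"])
pickle.dump(d,open("cam0.pkl","wb"))
s=r.sense();print(s["time"],s["position"],s["orientation"],r.grasp_offset,s["width"])
E
```

```text
scene 428.39864514220955 317.5334832453705 203.0301155999739 [ 0.67837344 -2.69927301  1.03428414] [0.44200816 0.21630165 0.76800879]
top 501.8001665254284 323.08004561585454 201.82733910361947 [ 2.1761138  -2.21108882  0.09332946] [0.02996164 0.51008127 1.08414972]
0.1 [0.16626161 0.62786028 0.23033436] [-4.05327692e-01 -3.11519825e+00  2.73577411e-03] 0.0187 0.08527999587327162
```

View pics/scene0.png

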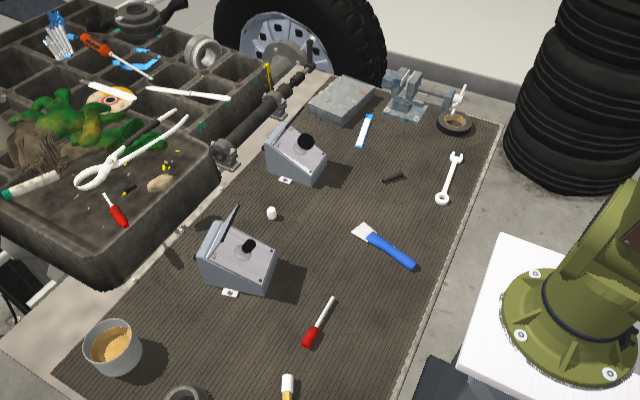

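View pics/top0.png

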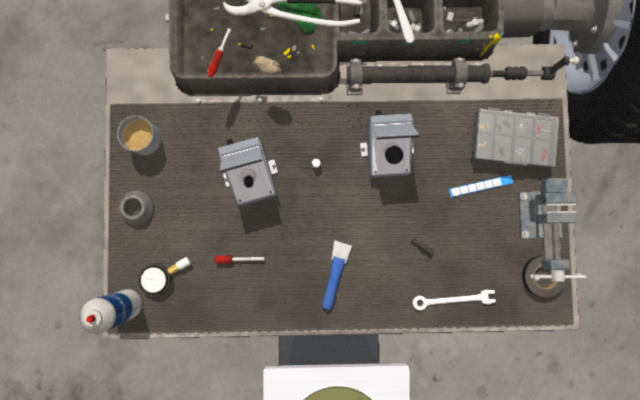

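The wide knob is on the right box in the top view, at about (395,155), and at about (306,142) on the far box in the scene view. The slim one is at (249,181) in the top view. I'll enlarge both views of the wide box.

```bash
python3 - <<'E'
import cv2
a=cv2.imread("pics/scene0.png")[105:200,250:340];b=cv2.imread("pics/top0.png")[100:195,350:440]
f=lambda i:cv2.resize(i,None,fx=4.4,fy=4.4*1.0,interpolation=cv2.INTER_CUBIC)
cv2.imwrite("pics/crop0.png",cv2.hconcat([f(a),f(b)]))
E
```

```text
(no output)
```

View pics/crop0.png

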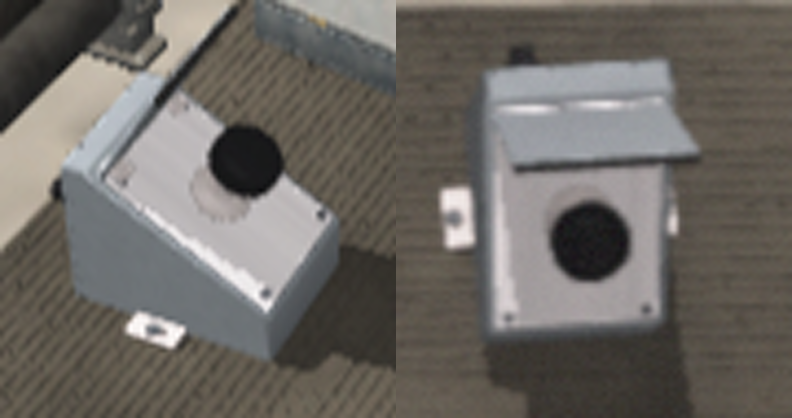

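The crop shows the mushroom head at scene (305.7,141.4) and top (394.1,154.8). The front face screws are at scene (310.7,171.6)/(323.2,153.6) and top (375.5,172)/(406.8,170.2). The tab screw is at scene (285.2,180) and top (363.4,149.5).

```bash
cat > h.py <<'E'
import cv2,pickle,numpy as np
from scipy.spatial.transform import Rotation as R
d=pickle.load(open("cam0.pkl","rb"))
def P(n):
    c=d[n];K=np.array([[c["fx"],0,c["cx"]],[0,c["fy"],c["cy"]],[0,0,1]])
    return K@np.c_[cv2.Rodrigues(np.array(c["rvec"]))[0],c["tvec"]]
def tri(s,t):
    X=cv2.triangulatePoints(P("scene"),P("top"),np.array(s,float),np.array(t,float)).ravel();X=X[:3]/X[3]
    e=[]
    for n,p in(("scene",s),("top",t)):
        q=P(n)@np.r_[X,1];e.append(np.round(q[:2]/q[2]-p,1))
    return X,e
def proj(n,X):
    q=P(n)@np.r_[X,1];return q[:2]/q[2]
E
python3 - <<'E'
from h import *
S=lambda u,v:(250+u/4.4,105+v/4.4)
T=lambda u,v:(350+(u-396)/4.4,100+v/4.4)
pt={}
for k,s,t in[("knob",(245,160),(590,241)),("scrL",(267,293),(508,317)),("scrR",(322,214),(646,309)),("tab",(155,330),(455,218)),
 ("frontL",(270,312),(490,328)),("frontR",(339,230),(664,322)),("backL",(66,170),(486,70)),("backtabR",(157,76),(668,62))]:
    X,e=tri(S(*s),T(*t));pt[k]=X;print(k,X.round(4),*e)
y=pt["scrL"]-pt["scrR"];print("yaw scr",np.degrees(np.arctan2(-y[0],y[1])),np.linalg.norm(y))
y=pt["backL"]-pt["backtabR"];print("yaw back",np.degrees(np.arctan2(-y[0],y[1])),np.linalg.norm(y))
for k,w in(("knob slim scene",tri((249,246),(249,181))),):print(k,w)
print("nut",tri((271,213),(316,163)))
from station import r
s=r.sense();print(R.from_rotvec(s["orientation"]).as_matrix().round(3),s["joint_pos"])
# image-based yaw of front edge via ray-plane at fixed z
def ray(n,uv,z):
    M=P(n);A=np.c_[M[:,:2],-np.r_[uv,1]];b=-(M[:,2]*z+M[:,3]);return np.linalg.solve(A,b)[:2]
for a,b,z in(((508,317),(646,309),.03),((486,70),(668,62),.091),((490,338),(664,327),0.01)):
    p,q=ray("top",T(*a),z),ray("top",T(*b),z);v=p-q;print("top edge",p.round(4),q.round(4),np.degrees(np.arctan2(-v[0],v[1])),np.linalg.norm(v))
E
```

```text
knob [ 0.6    -0.1255  0.0915] [-0.4 -0. ] [0.1 0.3]
scrL [ 0.5708 -0.0929  0.0385] [-0.8 -0.1] [0.3 0.5]
scrR [ 0.5741 -0.161   0.0381] [-0.6 -0. ] [0.2 0.4]
tab [ 0.6267 -0.0711  0.0042] [-0.5 -0. ] [0.2 0.3]
frontL [ 0.5654 -0.0846  0.0346] [-1.1 -0.1] [0.4 0.8]
frontR [ 0.5699 -0.1736  0.0184] [-0.6 -0. ] [0.2 0.4]
backL [ 0.682  -0.0799  0.0862] [-1.3 -0.1] [0.5 0.9]
backtabR [ 0.6829 -0.1671  0.0869] [-2.3 -0.2] [0.9 1.6]
yaw scr 2.7401476467813173 0.06823942446732008
yaw back 0.6293146419719711 0.08725300424384116
knob slim scene (array([0.54999965, 0.17402027, 0.08849793]), [array([-0.7, -0.1]), array([0.2, 0.4])])
nut (array([0.59706122, 0.03578623, 0.01162094]), [array([-0.3, -0. ]), array([0.1, 0.2])])
[[-0.967  0.256 -0.   ]
 [ 0.256  0.967 -0.002]
 [-0.    -0.002 -1.   ]] [-1.29790724  0.32172932 -0.07007959  1.45157529  0.02259337  1.37082161
 -0.05690525]
top edge [ 0.573  -0.0934] [ 0.576  -0.1621] 2.500884859390369 0.06881582547630678
top edge [ 0.6827 -0.0783] [ 0.6854 -0.1645] 1.816315703832806 0.08627133080358389
top edge [ 0.565  -0.0865] [ 0.5693 -0.1747] 2.791383358082019 0.08834297646540873
```

```bash
python3 - <<'E'
from h import *
from scipy.optimize import least_squares
T=lambda u,v:(350+(u-396)/4.4,100+v/4.4)
S=lambda u,v:(250+u/4.4,105+v/4.4)
def pts(p):
    q=np.radians(p[3]);f=R.from_euler('z',q).as_matrix();k=p[:3]
    g=lambda x,y,z:k+f@np.array([x,y,z])
    # underside/front corners unknown; guard top-edge and box sides
    return k,g(.0269,.042,.0594),g(.0269,-.042,.0594)
def res(p):
    k,a,b=pts(p)
    return np.r_[proj("scene",k)-S(245,160),proj("top",k)-T(590,241),proj("top",a)-T(516,168),proj("top",b)-T(698,157)]
o=least_squares(res,[.6,-.1255,.0915,2.5]);print(o.x.round(4),o.fun.round(2))
for z in(.0915,.096):print(z,[proj("scene",x).round(1) for x in pts([*o.x[:2],z,o.x[3]])])
E
```

```text
[ 0.5995 -0.1256  0.0912  2.7732] [-0.17  0.13  0.14  0.52 -0.73 -0.14  0.73 -0.27]
0.0915 [array([305.5, 141.4]), array([284.6, 127.6]), array([302.6, 106.2])]
0.096 [array([305.5, 139.8]), array([284.5, 125.9]), array([302.5, 104.5])]
```

>>> servo_tool(offset=[[0,0,0],[0,0,0],[0,0,0],[0,-0.04,0],[0,-0.08,0]], roll=[-0.035,-0.035,-0.026,0,0], gripper=[60,60,60,60,60], newtons=60)

```text
time: 0.52
position: [0.1674, 0.5702, 0.2296]
orientation: [0.072, -3.139, -0.0]
force: [-0.4, -0.6, -0.1]
width: 0.0601
gripper_force: 0.0
```

>>> servo_tool(offset=[[-0.05,-0.06,0],[-0.05,-0.06,0],[-0.05,-0.06,0],[-0.05,-0.06,0],[-0.05,-0.06,0]], roll=[0,0,0,0,0], gripper=[60,60,60,60,60])

```text
time: 0.93
position: [0.3011, 0.4221, 0.2311]
orientation: [0.068, -3.141, 0.0]
force: [1.2, 0.7, -0.4]
width: 0.0597
gripper_force: 0.0
```

>>> servo_tool(offset=[[-0.05,-0.06,0],[-0.05,-0.06,0],[-0.05,-0.06,0],[-0.05,-0.06,0],[-0.05,-0.06,0]], roll=[0,0,0,0,0], gripper=[60,60,60,60,60])

```text
time: 1.35
position: [0.4323, 0.2776, 0.2312]
orientation: [0.067, -3.141, -0.0]
force: [0.1, 0.5, 0.2]
width: 0.0601
gripper_force: 0.0
```

>>> servo_tool(offset=[[-0.026,-0.076,0],[-0.026,-0.076,0],[-0.026,-0.076,0],[-0.026,-0.076,0],[-0.026,-0.076,0]], roll=[0,0,0,0,0], gripper=[60,60,60,60,60])

```text
time: 1.77
position: [0.5047, 0.0903, 0.2311]
orientation: [0.067, -3.141, -0.0]
force: [1.2, 0.2, -0.3]
width: 0.0601
gripper_force: 0.0
```

>>> servo_tool(offset=[[-0.026,-0.076,0],[-0.026,-0.076,0],[-0.026,-0.076,0],[-0.026,-0.07,0],[0,0,0]], roll=[0,0,0,0,0], gripper=[60,60,60,60,60])

```text
time: 2.18
position: [0.5637, -0.0641, 0.2313]
orientation: [-0.049, 3.14, -0.009]
force: [-0.7, -0.3, 0.7]
width: 0.06
gripper_force: 0.0
```

>>> servo_tool(offset=[[-0.03,-0.06,0],[-0.032,-0.063,0],[0,0,0.05],[0,0,0.06],[0,0,0.06]], roll=[-0.004,0,0,0,0], gripper=[60,60,60,60,60])

```text
time: 2.6
position: [0.5972, -0.1149, 0.1454]
orientation: [-0.085, 3.139, -0.0]
force: [0.6, 0.6, -0.1]
width: 0.0598
gripper_force: 0.0
```

>>> servo_tool(offset=[[0,0,0.01],[0,0,0],[0,0,0]], roll=[0,0,0], gripper=[60,60,60])

```text
time: 2.85
position: [0.5974, -0.114, 0.1422]
orientation: [-0.087, 3.14, -0.0]
force: [0.3, 0.4, 0.1]
width: 0.0604
gripper_force: 0.0
```

```bash
cat > look.py <<'E'
import sys,cv2
from station import r
n=sys.argv[1];a=[int(v) for v in sys.argv[2:6]]
out=[]
for i,cam in enumerate(("scene","top")):
    im=r.read_camera(cam)["color"][:,:,::-1];x,y=a[2*i:2*i+2]
    out.append(cv2.resize(im[y:y+110,x:x+100],None,fx=4,fy=4,interpolation=cv2.INTER_CUBIC))
cv2.imwrite(f"pics/{n}.png",cv2.hconcat(out))
s=r.sense();print(s["time"],s["position"].round(4),s["orientation"].round(3),s["force"].round(1),s["width"])
E
python3 look.py hov 255 90 345 95
```

```text
2.95 [ 0.5983 -0.1143  0.1436] [-0.087  3.137 -0.   ] [-0.2 -0.1  0.1] 0.059989911071332495
```

View pics/hov.png

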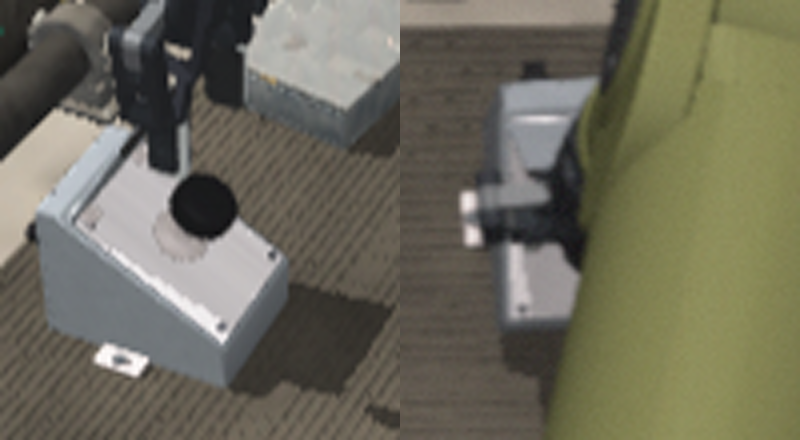

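The scene crop shows the open fingers above and behind the knob, with the near finger's tip at (296,132). The head is still at (306,141), and the arm covers the top view. I'll check the tip projection while shifting 11 mm in y and lowering a little.

```bash
python3 - <<'E'
from h import *
for s in(0,.004,.008):print(proj("scene",[.5965,-.084,.143+s]),proj("scene",[.5965,-.079,.143+s]))
E
```

```text
[296.60375173 134.09103662] [295.40554377 135.43216895]
[296.53803451 132.58367886] [295.33561233 133.92430712]
[296.47187881 131.06626376] [295.26521274 132.40635125]
```

>>> servo_tool(offset=[[0.003,-0.023,0],[0,0,0.03],[0,0,0.03],[0,0,0],[0,0,0]], roll=[0,0,0,0,0], gripper=[60,60,60,60,60])

```text
time: 3.37
position: [0.596, -0.1265, 0.1119]
orientation: [-0.086, 3.14, -0.0]
force: [-0.5, -0.1, 0.8]
width: 0.06
gripper_force: 0.0
```

>>> servo_tool(offset=[[0,0,0.02],[0,0,0.016],[0,0,0.01],[0,0,0.006],[0,0,0]], roll=[0,0,0,0,0], gripper=[60,60,60,60,60])

```text
time: 3.78
position: [0.5955, -0.1256, 0.0844]
orientation: [0.087, -3.139, -0.0]
force: [-0.3, 1.0, 0.4]
width: 0.0599
gripper_force: 0.0
```

```bash
python3 look.py low 255 70 345 95
```

```text
3.8833 [ 0.5961 -0.1258  0.0853] [ 0.087 -3.14   0.   ] [-0.   0.2 -0.5] 0.06011106436166887
```

View pics/low.png

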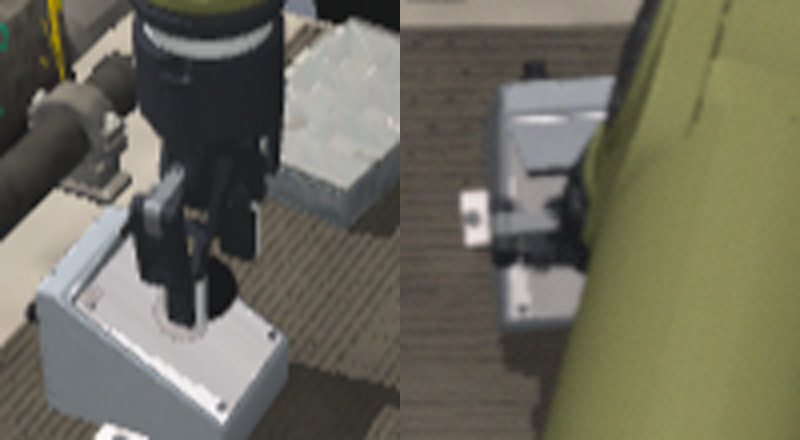

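The fingers straddle the head, which sits around (308,142), with no contact force. Closing now.

>>> servo_tool(offset=[[0,0,0],[0,0,0],[0,0,0],[0,0,0],[0,0,0]], roll=[0,0,0,0,0], gripper=[30,30,30,30,30], newtons=60)

```text
time: 4.3
position: [0.5963, -0.124, 0.0864]
orientation: [-0.088, 3.14, 0.004]
force: [-2.3, 3.4, 5.5]
width: 0.0346
gripper_force: 59.1
```

It closed to 34.6 mm rather than 38, and the tool is pushed outward along the axis, so the pads are on the crown. I'll open and go a little lower.

>>> servo_tool(offset=[[0,0,0],[0,0,0],[0,0,0.004],[0,0,0.004],[0,0,0]], roll=[0,0,0,0,0], gripper=[50,50,50,50,50])

```text
time: 4.72
position: [0.5957, -0.126, 0.0807]
orientation: [0.086, -3.14, 0.0]
force: [0.1, -0.4, 0.2]
width: 0.0497
gripper_force: 0.0
```

```bash
python3 look.py low2 265 85 345 95;python3 -c "
import cv2;i=cv2.imread('pics/low2.png')[:,:400];cv2.imwrite('pics/low2b.png',cv2.resize(i[120:360,60:360],None,fx=2.4,fy=2.4))"
```

```text
4.8167 [ 0.5959 -0.1259  0.081 ] [ 0.087 -3.14   0.   ] [1.4 0.2 0.1] 0.05008888271414874
```

View pics/low2b.png

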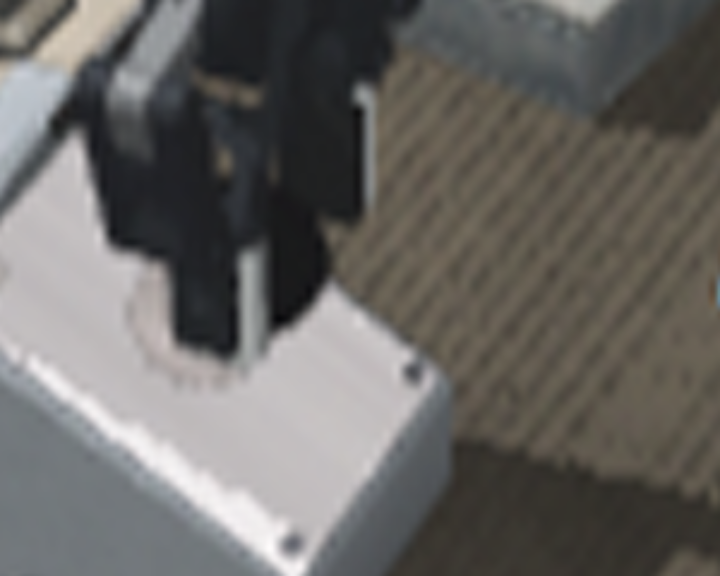

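The near finger now reaches just below the head (scene about (285,135)), clear of the face. Closing again.

>>> servo_tool(offset=[[0,0,0],[0,0,0],[0,0,0],[0,0,0],[0,0,0]], roll=[0,0,0,0,0], gripper=[30,30,30,30,30])

```text
time: 5.23
position: [0.596, -0.1241, 0.0819]
orientation: [0.088, -3.14, -0.004]
force: [-2.7, 3.7, 4.8]
width: 0.0347
gripper_force: 59.3
```

Same width at both heights, so this is pad compliance on the side of the head. Pulling along the axis (tool +x 0.5, −z 0.866).

>>> servo_tool(offset=[[0.004,0,-0.007],[0.004,0,-0.007],[0.004,0,-0.007],[0.004,0,-0.007],[0,0,0]], roll=[0,0,0,0,0], gripper=[30,30,30,30,30])

```text
time: 5.65
position: [0.5876, -0.1245, 0.0964]
orientation: [0.088, -3.14, -0.005]
force: [-1.6, 5.3, 3.9]
width: 0.0351
gripper_force: 61.7
```

>>> servo_tool(offset=[[0.003,0,-0.005],[0.002,0,-0.004],[0,0,0],[0,0,0]], roll=[0,0,0,0], gripper=[30,30,30,30])

```text
time: 5.98
position: [0.5859, -0.1246, 0.0995]
orientation: [-0.089, 3.14, 0.003]
force: [3.6, 5.8, -6.7]
width: 0.0344
gripper_force: 63.0
```

```bash
python3 look.py out1 255 70 345 95
```

```text
6.0833 [ 0.5859 -0.1246  0.0995] [-8.90e-02  3.14e+00  3.00e-03] [ 3.3  4.8 -5.3] 0.03457979276533066
```

View pics/out1.png

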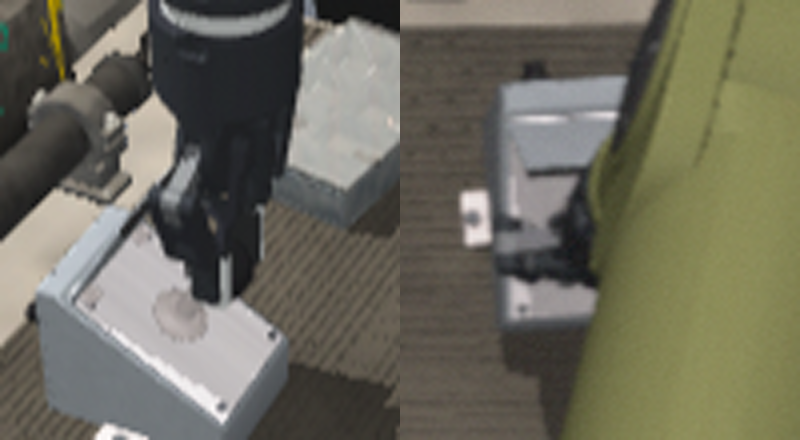

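The head has moved out with the gripper and the force now reverses against the stop, so the knob is fully out. Opening and backing off along the axis.

>>> servo_tool(offset=[[0,0,0],[0,0,0],[0,0,0],[0,0,0],[0,0,-0.02]], roll=[0,0,0,0,0], gripper=[62,62,62,62,62])

```text
time: 6.5
position: [0.5841, -0.1269, 0.1087]
orientation: [0.086, -3.137, 0.0]
force: [-0.6, 0.6, -0.3]
width: 0.0622
gripper_force: 0.0
```

>>> servo_tool(offset=[[0.01,0,-0.03],[0.01,0,-0.04],[0.01,0,-0.04],[0.01,0,-0.04],[0,0,0]], roll=[0,0,0,0,0], gripper=[62,62,62,62,62])

```text
time: 6.92
position: [0.5673, -0.1291, 0.1902]
orientation: [-0.085, 3.133, -0.001]
force: [0.9, -0.5, -0.1]
width: 0.0616
gripper_force: 0.0
```

```bash
python3 look.py out2 255 70 345 95
```

```text
7.0167 [ 0.5662 -0.128   0.1865] [-0.086  3.138 -0.   ] [-0.4  0.6 -0.7] 0.06181176236677429
```

View pics/out2.png

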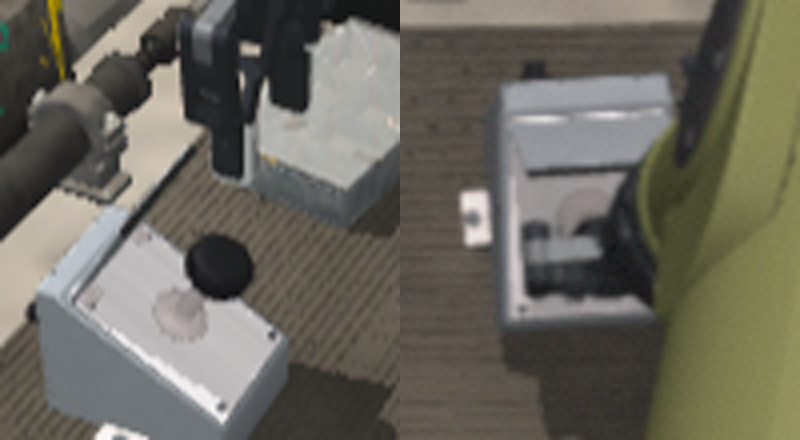

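The knob stays out: its head is now at scene (309.8,136.8) and clear of the fingers. Waiting about three seconds with the fingers closing, then pushing with the closed tips.

>>> servo_tool(offset=[[0,0,0],[0,0,0],[0,0,0],[0,0,0],[0,0,0]], roll=[0,0,0,0,0], gripper=[0,0,0,0,0])

```text
time: 7.43
position: [0.5654, -0.1274, 0.1842]
orientation: [0.087, -3.139, 0.0]
force: [-0.1, 0.6, 0.0]
width: 0.0015
gripper_force: 0.0
```

>>> servo_tool(offset=[[0,0,0],[0,0,0],[0,0,0],[0,0,0],[0,0,0]], roll=[0,0,0,0,0], gripper=[0,0,0,0,0])

```text
time: 7.85
position: [0.5656, -0.1274, 0.1848]
orientation: [-0.087, 3.14, 0.0]
force: [-1.1, 0.7, 0.4]
width: -0.0002
gripper_force: 0.0
```

>>> servo_tool(offset=[[0,0,0],[0,0,0],[0,0,0],[0,0,0],[0,0,0]], roll=[0,0,0,0,0], gripper=[0,0,0,0,0])

```text
time: 8.27
position: [0.5656, -0.1274, 0.1848]
orientation: [-0.087, 3.14, 0.0]
force: [-0.1, -0.6, 0.4]
width: 0.0001
gripper_force: 0.0
```

>>> servo_tool(offset=[[0,0,0],[0,0,0],[0,0,0],[0,0,0],[0,0,0]], roll=[0,0,0,0,0], gripper=[0,0,0,0,0])

```text
time: 8.68
position: [0.5656, -0.1274, 0.1848]
orientation: [-0.087, 3.14, 0.0]
force: [1.3, 0.6, -0.1]
width: 0.0
gripper_force: 0.0
```

>>> servo_tool(offset=[[0,0,0],[-0.026,0.006,0],[0,0,0.03],[0,0,0.03],[0,0,0]], roll=[0,0,0,0,0], gripper=[0,0,0,0,0])

```text
time: 9.1
position: [0.5767, -0.1232, 0.152]
orientation: [0.087, -3.135, -0.001]
force: [-1.1, 0.3, -0.8]
width: 0.0
gripper_force: 0.0
```

```bash
python3 - <<'E'
from h import *
print(proj("scene",[.5897,-.126,.1087]))
E
```

```text
[309.32436028 136.59068565]
```

>>> servo_tool(offset=[[0,0,0.02],[0,0,0.02],[0,0,0],[0,0,0],[0,0,0]], roll=[0,0,0,0,0], gripper=[0,0,0,0,0])

```text
time: 9.52
position: [0.5787, -0.1238, 0.1352]
orientation: [-0.087, 3.14, -0.0]
force: [0.4, -0.2, -0.7]
width: 0.0
gripper_force: 0.0
```

>>> servo_tool(offset=[[-0.003,0,0.006],[-0.003,0,0.006],[-0.003,0,0.006],[-0.003,0,0.006],[0,0,0]], roll=[0,0,0,0,0], gripper=[0,0,0,0,0])

```text
time: 9.93
position: [0.5843, -0.1231, 0.122]
orientation: [0.087, -3.139, -0.0]
force: [0.1, 0.5, 0.2]
width: -0.0002
gripper_force: 0.0
```

>>> servo_tool(offset=[[-0.003,0,0.006],[-0.003,0,0.006],[-0.003,0,0.006],[-0.003,0,0.006],[0,0,0]], roll=[0,0,0,0,0], gripper=[0,0,0,0,0])

```text
time: 10.35
position: [0.5906, -0.1229, 0.1101]
orientation: [0.087, -3.14, 0.0]
force: [0.2, -0.9, 0.1]
width: 0.0004
gripper_force: 0.0
```

>>> servo_tool(offset=[[-0.002,0,0.004],[-0.002,0,0.004],[0,0,0],[0,0,0]], roll=[0,0,0,0], gripper=[0,0,0,0])

```text
time: 10.68
position: [0.5923, -0.1229, 0.1065]
orientation: [0.087, -3.14, 0.0]
force: [1.1, -0.3, 0.7]
width: 0.0003
gripper_force: 0.0
```

```bash
python3 look.py push 255 70 345 95
```

```text
10.7833 [ 0.5924 -0.123   0.1068] [-0.087  3.14  -0.   ] [ 0.1  0.4 -0.1] 0.0002904856328637255
```

View pics/push.png

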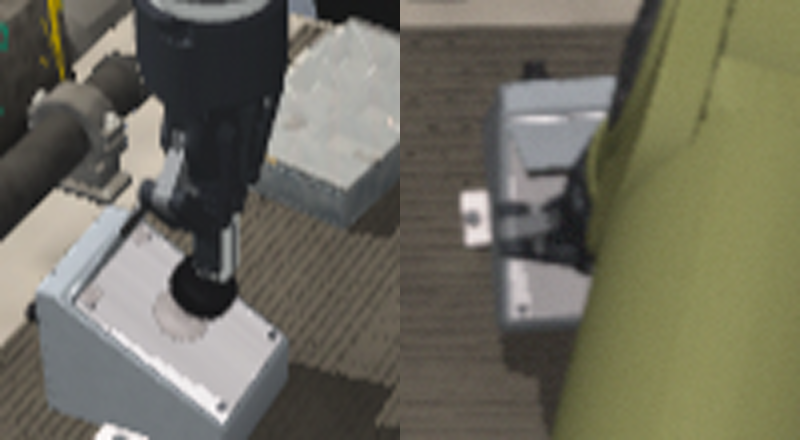

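The head is back at scene (306,141.8), which is its home position; it snapped in by itself. I'll press lightly to make sure it is seated.

>>> servo_tool(offset=[[-0.002,0,0.004],[-0.002,0,0.004],[0,0,0]], roll=[0,0,0], gripper=[0,0,0])

```text
time: 11.03
position: [0.5944, -0.123, 0.1037]
orientation: [0.087, -3.14, -0.001]
force: [-2.0, 0.4, 6.1]
width: 0.0002
gripper_force: 3.2
```

>>> servo_tool(offset=[[-0.002,0,0.003],[0,0,0]], roll=[0,0], gripper=[0,0])

```text
time: 11.2
position: [0.5945, -0.123, 0.1034]
orientation: [0.086, -3.138, -0.002]
force: [-8.7, 1.4, 14.7]
width: 0.0004
gripper_force: 8.5
```

>>> servo_tool(offset=[[0.006,0,-0.01],[0.02,0,-0.04],[0.02,0,-0.06],[0.02,0,-0.06],[0,0,0]], roll=[0,0,0,0,0], gripper=[0,0,0,0,0])

```text
time: 11.62
position: [0.5643, -0.1263, 0.1923]
orientation: [-0.084, 3.131, -0.001]
force: [1.1, 0.3, 0.7]
width: -0.0005
gripper_force: 0.0
```

>>> servo_tool(offset=[[0,0,-0.02],[0,0,0],[0,0,0]], roll=[0,0,0], gripper=[0,0,0])

```text
time: 11.87
position: [0.5626, -0.1243, 0.196]
orientation: [0.088, -3.14, -0.0]
force: [0.1, -0.6, 0.4]
width: -0.0
gripper_force: 0.0
```

```bash
python3 look.py end 255 70 345 95
```

```text
11.9667 [ 0.5621 -0.1243  0.1951] [ 0.088 -3.138 -0.   ] [ 0.7  0.9 -0.4] -0.00025258923966288557
```

View pics/end.png

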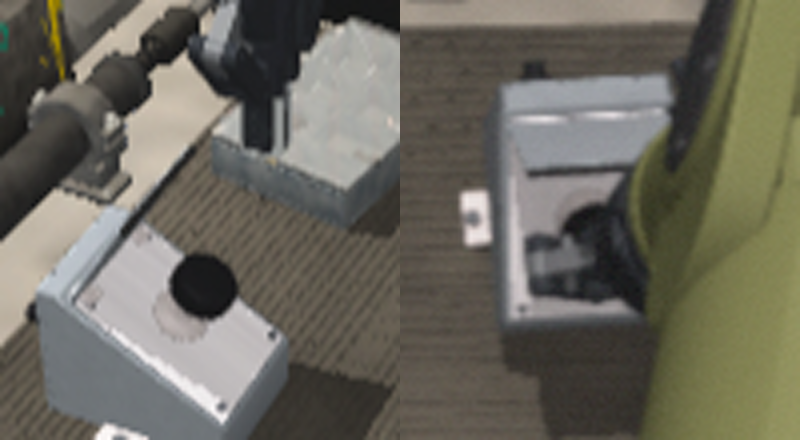

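The knob is home, with its head at scene (306,141.5) as at the start, and the tool is clear of it. Handing in.

```bash
python3 -c "
from station import r
print(r.sign_off())"
```

```text
the job is handed in; nothing more can be done
None
```

I pulled the wide knob out to its stop, left it released for about 3.5 s, pushed it fully home and let go, then handed the job in at about 12 s; the arm never went near the slim knob or the loose items, though I took no final picture of them.

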